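# Unplug the charged lantern and set the outlet bar's switches

## Robot

A 6-joint arm with a two-finger parallel gripper is mounted at the origin on the work surface. World frame = base frame: x ahead of the robot, y to its left, z up, the work surface at z = 0. Lengths are in m, angles in rad, forces in N, time in s.
With the tool pointing down it reaches from about 0.3 to 0.875 m from the base axis. Payload 6.4 kg.
Tool frame: the origin (TCP) lies at the very end of the fingers, on their centre line; the grasp point (between the pads) lies ctrl.grip_point_offset behind it (ctrl.grip_point_offset is the distance from the TCP to the grasp point, in m); z points along the fingers, x is the direction in which the jaws open and shut, and the axes are right-handed (so a half turn about z gives the same grasp; the last joint's range is limited). The gripper opens to 85 mm and grips with 20 to 120 N. Pads are 22 mm wide; open, the fingers measure 114 mm over their backs; the gripper's body (76 mm by 85 mm) begins 54 mm behind the grasp point. The pads swing forward as they close: fully open they stand 13 mm farther back than shut.
Start: joints at [1.083, 0.181, 1.607, -0, 1.354, -0.206], TCP at [0.16, 0.552, 0.231] pointing down, gripper open.
Joint ranges: [-2.99, 2.99], [-0.89, 2.07], [0.3, 2.58], [-1.14, 4.28], [0, 2.63], [-3.12, 3.12]. Speed limits (rad/s): [2.57, 2.57, 3.01, 3.14, 3.14, 3.14].

## Interface

Orientations are given as a unit quaternion [w, x, y, z].
In Python, from bench import get_obs, viewer, workorder, ctrl gives the robot as it stands. The module is installed in compiled form; this text tells all that it offers.
- The arm moves only by the tool move_arm, never from a script. Its argument "increments" is a list of rows, each an object of numbers: "tx", "ty", "tz": the shift along the tool's x, y, z in m; "turn": the turn about the tool's z in degrees. A call has 1 to 20 rows; each row is the pose to reach, as a shift and turn from the pose commanded when the call began, along the tool's axes at that moment; what a row does not reach only later rows make up. A row lasts 1/12 s, in which the tool goes at most 41.7 mm and 7.16 degrees, less where a joint would pass 70% of its speed; a pose out of reach is approached as far as the arm can. A call with a gripper value outside its range is refused whole. "gripper" is the opening, from 0 (shut) to 1 (fully open), set as the call begins (left out, the last holds). The fingers move at their own pace and stop on an object; the grip force is fixed at half the most. Time passes only in rows, so rows that repeat a pose let the fingers close. It gives the time, the measured TCP pose, the force and the opening at its end, in the units of the state.
- get_obs(): the state, without advancing time (a new reading comes with each control period).
- viewer.camera(name): name is "scene" or "top" or "wrist"; returns (picture, depth): 400x640x3 uint8, red, green, blue; 400x640 float32, m along the optical axis (not along the pixel's ray), 0 where there is no reading.
- viewer.get_calibration(name): a dict with "intrinsics" (3x3 intrinsics, pixels), "origin" and "attitude" of the camera in the world. Camera axes: x right, y up, looking along -z (the intrinsics and any distortion apply to the point x, -y, -z); pixel columns grow to the right and rows downward; lengths in m; the calibration is good to about 2 mm. The wrist camera is an equidistant fisheye: a pixel r from the principal point sees the ray r / f radians off the axis. A picture is of the moment at which its call begins: read the wrist's pose just before it. get_calibration takes no time and is no camera call; for the wrist camera it gives the pose at the moment of the call.
- workorder.hand_in(): hands the job in, once; it reports no verdict.
The state is a dict: "time_s": time; "q": joint angles; "dq": joint speeds; "joint_efforts": joint torques, N m; "eef_pos": TCP position; "eef_rot": TCP orientation; "wrist_force": force on the tool from outside, world axes, zero at the start; "torque": the same for the moment, N m; "opening": opening from 0.0 (shut) to 1.0 (fully open).
Only numpy, scipy, OpenCV 4.12 (cv2) and the standard library are available. Lean on these libraries where they do the work, as an engineer would, in place of code of your own. Each camera call takes 0.05 s, during which the arm holds its last target.

## Task

The red plug-in lantern on the counter's outlet bar is charged: switch its socket off and only then pull it out and lay it down on its side in the blue tray with the yellow one, without dropping it. Leave the bar right for the night, with the socket switched on wherever a charger is plugged in and switched off at every empty socket, the lantern's included. Leave the chargers plugged in and everything else on the counter where it stands.

Things in the scene. Friction and masses are not known exactly. Their poses are not given: they have to be found in the camera images.
- bar: Outlet bar fixed on the counter, 132 mm (x) by 314 mm (y, the row): five identical white switched-socket modules, 57 mm pitch, in an order that varies; top plates 48 mm above the counter, end caps 50 mm. Origin: centre of its underside; x points from the rockers (row at x = -37 mm, the edge nearest the robot) to the sockets (row at x = +31 mm), z up.
- sw_lantern (a joint): Black rocker switch of the module where the red lantern is plugged in at the start, 34 mm (x) by 22 mm (y), a shallow V hinged at its middle. +0.2 rad = on: -x end (nearest the robot) down, other end up 6.5 mm showing a green flag. -0.2 = off: end by the socket down, flag hidden, near end up. Press the raised end straight down 16 mm from the pivot: about 4 N, snaps over past the middle and stays.
- pivot_lantern (a point): Middle of the rocker of the module where the red lantern is plugged in at the start, 53 mm above the counter; axes as the bar's. The half that is down lies level at this height, 1 mm above the black frame around it (46 by 30 mm).
- sw_white (a joint): Black rocker switch of the module of the white charger, 34 mm (x) by 22 mm (y), a shallow V hinged at its middle. +0.2 rad = on: -x end (nearest the robot) down, other end up 6.5 mm showing a green flag. -0.2 = off: end by the socket down, flag hidden, near end up. Press the raised end straight down 16 mm from the pivot: about 4 N, snaps over past the middle and stays.
- pivot_white (a point): Middle of the rocker of the module of the white charger, 53 mm above the counter; axes as the bar's. The half that is down lies level at this height, 1 mm above the black frame around it (46 by 30 mm).
- sw_black (a joint): Black rocker switch of the module of the black charger, 34 mm (x) by 22 mm (y), a shallow V hinged at its middle. +0.2 rad = on: -x end (nearest the robot) down, other end up 6.5 mm showing a green flag. -0.2 = off: end by the socket down, flag hidden, near end up. Press the raised end straight down 16 mm from the pivot: about 4 N, snaps over past the middle and stays.
- pivot_black (a point): Middle of the rocker of the module of the black charger, 53 mm above the counter; axes as the bar's. The half that is down lies level at this height, 1 mm above the black frame around it (46 by 30 mm).
- sw_spare1 (a joint): Black rocker switch of the module with an empty socket (spare), 34 mm (x) by 22 mm (y), a shallow V hinged at its middle. +0.2 rad = on: -x end (nearest the robot) down, other end up 6.5 mm showing a green flag. -0.2 = off: end by the socket down, flag hidden, near end up. Press the raised end straight down 16 mm from the pivot: about 4 N, snaps over past the middle and stays.
- pivot_spare1 (a point): Middle of the rocker of the module with an empty socket (spare), 53 mm above the counter; axes as the bar's. The half that is down lies level at this height, 1 mm above the black frame around it (46 by 30 mm).
- sw_spare2 (a joint): Black rocker switch of the module with an empty socket (the other spare), 34 mm (x) by 22 mm (y), a shallow V hinged at its middle. +0.2 rad = on: -x end (nearest the robot) down, other end up 6.5 mm showing a green flag. -0.2 = off: end by the socket down, flag hidden, near end up. Press the raised end straight down 16 mm from the pivot: about 4 N, snaps over past the middle and stays.
- pivot_spare2 (a point): Middle of the rocker of the module with an empty socket (the other spare), 53 mm above the counter; axes as the bar's. The half that is down lies level at this height, 1 mm above the black frame around it (46 by 30 mm).
- socket_lantern (a point): Socket of the module where the red lantern is plugged in at the start: centre between its two pin holes, on the top plate 48 mm above the counter, 68 mm in +x from that module's rocker pivot; axes as the bar's.
- socket_white (a point): Socket of the module of the white charger: centre between its two pin holes, on the top plate 48 mm above the counter, 68 mm in +x from that module's rocker pivot; axes as the bar's.
- socket_black (a point): Socket of the module of the black charger: centre between its two pin holes, on the top plate 48 mm above the counter, 68 mm in +x from that module's rocker pivot; axes as the bar's.
- lantern: Red plug-in lantern with a cream diffuser, rigid body 30 mm (x) by 32 mm (y) by 62 mm high, 80 to 150 g, two round pins (4.8 mm thick, 19 mm long, 19 mm apart along y) pointing down. Origin: centre of the body's underside, at the foot of the pins; z up. Stands on the top plate with the pins loose in the socket: comes straight up under its own weight only.
- charger_white: White plug-in charger, 30 x 30 mm, 42 mm high, 80 g, two round pins (4.8 mm thick, 19 mm long, 19 mm apart along y) pointing down. Origin: centre of the body's underside, at the foot of the pins; z up. Stands on the top plate with the pins loose in the socket: comes straight up under its own weight only.
- charger_black: Black plug-in charger, 30 x 30 mm, 50 mm high, 80 g, two round pins (4.8 mm thick, 19 mm long, 19 mm apart along y) pointing down. Origin: centre of the body's underside, at the foot of the pins; z up. Stands on the top plate with the pins loose in the socket: comes straight up under its own weight only.
- tray: Loose blue open tray 170 mm (x) by 220 mm (y) by 40 mm high outside, walls and floor 4 mm, 600 g. Origin: centre of its underside; z up. A yellow lantern of the same shape already lies on its side in the -y half; the +y half is free.
- tin: Green food tin with a paper band, 66 mm wide, 92 mm high, loose. Origin: centre of its underside.
- terminal: Turquoise hand-held till terminal 165 x 78 x 40 mm lying on the counter, loose. Origin: centre of its underside.
Things that resemble listed ones, but are neither listed nor needed, are in the scene too. Leave any orange, purple or turquoise look-alike of the charger_white alone.

How it is judged:
On the way, in this order (a step that is already met when the one before it is completed fails the run):
1. the lantern's socket is switched off while the lantern is still plugged in (value of joint sw_lantern below -0.12 rad and distance between lantern and socket_lantern below 0.008 m), for 0.2 s.
2. the lantern lies on its side in the tray, let go (x of lantern in the frame of tray between -0.085 and 0.085 m and y of lantern in the frame of tray between -0.11 and 0.11 m and z of lantern in the frame of tray between 0 and 0.065 m and angle between lantern's own z axis and vertical between 1.1 and 2 rad and contact force between lantern and tray above 0.2 N and contact force between the fingers and lantern below 0.1 N), for 0.2 s.
At the end, for the whole second after the job is handed in: Rockers of the lantern's and both spare modules off (below -0.12 rad), of both chargers' modules on (above +0.12 rad); chargers in their sockets (within 6 mm); red lantern let go and at rest inside the tray, on its side (axis within about 0.45 rad of level); tray flat and at rest (all of step 2 and value of joint each of sw_lantern, sw_spare1, sw_spare2 below -0.12 rad and value of joint each of sw_white, sw_black above 0.12 rad and distance between charger_white and socket_white below 0.006 m and distance between charger_black and socket_black below 0.006 m and linear speed of each of lantern, tray below 0.02 m/s and angle between tray's own z axis and vertical below 0.1 rad); the robot touches nothing.
It fails at once if the lantern is pulled out (more than 10 mm) while its socket is not switched off (z of lantern in the frame of socket_lantern above 0.01 m and value of joint sw_lantern above -0.05 rad).
It fails at once if the lantern is let go in the air, its underside more than 85 mm above the counter, away from its socket (height (world z) of lantern above 0.085 m and horizontal distance between lantern and socket_lantern above 0.02 m and contact force between the fingers and lantern below 0.05 N).
It fails at once if a charger is pulled out or knocked (moved more than 12 mm) (distance of any of charger_white, charger_black from where it was at the start of the episode above 0.012 m).
It fails at once if another thing on the counter is pushed away (more than 40 mm) (distance of any of tin, terminal from where it was at the start of the episode above 0.04 m).
It fails at once if the tray is shoved away (more than 60 mm) (distance of tray from where it was at the start of the episode above 0.06 m).
It also fails if it takes over 67 s, if anything falls off the work surface, if the arm or the gripper's body presses on something with over 40 N, if the wrist force passes 120 N, or if a joint passes its speed limit or range.

## Working session

There is one attempt and no reset: what is moved stays moved. The work goes in short steps, Python scripts to look and compute and a tool call to move; the robot and the scene stay as the last step left them, time stands still between calls to the robot, and variables do not carry over. Pictures are saved under pics/ and viewed, and the job is handed in when it is done.

Besides the shell and the picture viewer there is one more tool, called as a command line: name --argument value ..., lists and objects as JSON in quotes. move_arm: Moves the arm, as the interface text tells. Its arguments: {"type":"object","properties":{"increments":{"type":"array"},"gripper":{"type":"number"}},"required":["increments"]}

```bash
mkdir -p pics; cat > h.py <<'E'
import numpy as np, cv2
from bench import get_obs, viewer, workorder, ctrl
def snap(n,f):
    c=viewer.get_calibration(n); p,d=viewer.camera(n)
    cv2.imwrite(f'pics/{f}.png',p[:,:,::-1]); np.savez(f'pics/{f}.npz',p=p,d=d,K=c['intrinsics'],o=c['origin'],R=c['attitude'])
    return p,d,c
E
python3 - <<'E'
from h import *
for n in ['scene','top']:
    p,d,c=snap(n,n+'0'); print(n,c)
print(get_obs(), ctrl.grip_point_offset)
E
```

```text
scene {'intrinsics': array([[501.83646277,   0.        , 318.64401095],
       [  0.        , 501.83646277, 199.25770384],
       [  0.        ,   0.        ,   1.        ]]), 'origin': array([ 1.52102998, -0.36531771,  0.7111948 ]), 'attitude': array([0.73000621, 0.39278865, 0.26710146, 0.49139071])}
top {'intrinsics': array([[435.32213961,   0.        , 316.42742443],
       [  0.        , 435.32213961, 200.12612836],
       [  0.        ,   0.        ,   1.        ]]), 'origin': array([0.47232933, 0.03909858, 1.3907491 ]), 'attitude': array([ 0.7066954 ,  0.02888497, -0.02898018, -0.70633379])}
{'time_s': 0.1, 'q': array([ 1.08273637e+00,  1.81489346e-01,  1.60790145e+00,  3.90720659e-05,
        1.35378457e+00, -2.06302136e-01]), 'dq': array([-0.00097124, -0.00105433, -0.00174988,  0.0017802 , -0.00095897,
       -0.00060236]), 'joint_efforts': array([ 8.86225880e-04, -4.45879662e+01, -3.52236414e+01, -1.40467764e-04,
        4.18102558e-03, -3.92027403e-05]), 'eef_pos': array([0.15961452, 0.55189478, 0.2304647 ]), 'eef_rot': array([ 3.18521408e-04,  7.99390986e-01,  6.00810640e-01, -7.24676045e-04]), 'wrist_force': array([0.67185206, 0.92477853, 0.20007452]), 'torque': array([-0.01157242, -0.02571639, -0.01845697]), 'opening': 1.0000756912455104} 0.0187
```

View pics/scene0.png

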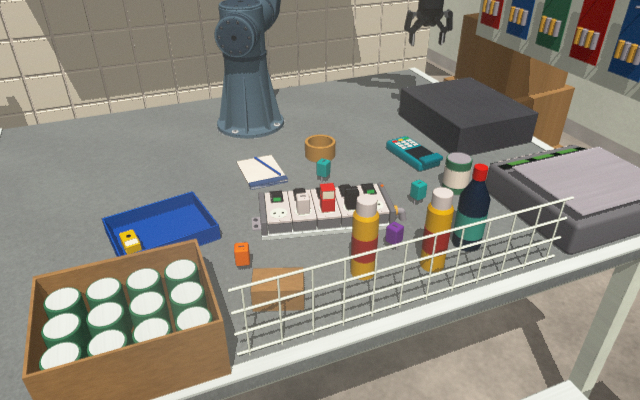

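View pics/top0.png

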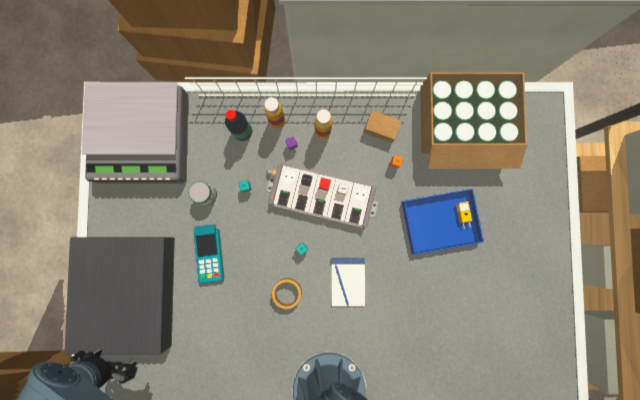

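The top view shows the bar around (322,196) with the red lantern at (324,184), and the tray at (442,222) with the yellow lantern at its right. I'll zoom in on both and locate them.

```bash
cat >> h.py <<'E'
from scipy.spatial.transform import Rotation as Ro
def load(f):
    z=np.load(f'pics/{f}.npz'); return z
def ray(z,u,v,h):
    K=z['K'];q=z['R'];R=Ro.from_quat([q[1],q[2],q[3],q[0]]).as_matrix()
    d=R@np.array([(u-K[0,2])/K[0,0],-(v-K[1,2])/K[1,1],-1])
    t=(h-z['o'][2])/d[2]; return (z['o']+t*d)
def pt(z,u,v):
    K=z['K'];q=z['R'];R=Ro.from_quat([q[1],q[2],q[3],q[0]]).as_matrix();D=z['d'][int(v),int(u)]
    return z['o']+D*(R@np.array([(u-K[0,2])/K[0,0],-(v-K[1,2])/K[1,1],-1]))
def proj(z,P):
    K=z['K'];q=z['R'];R=Ro.from_quat([q[1],q[2],q[3],q[0]]).as_matrix()
    c=R.T@(np.array(P)-z['o']); return K[0,0]*c[0]/-c[2]+K[0,2], K[1,1]*-c[1]/-c[2]+K[1,2]
E
python3 - <<'E'
from h import *
a=load('top0')['p'][150:240,250:390,::-1]; cv2.imwrite('pics/topz.png',cv2.resize(a,None,fx=5.5,fy=5.5,interpolation=cv2.INTER_CUBIC))
a=load('scene0')['p'][170:250,240:400,::-1]; cv2.imwrite('pics/scz.png',cv2.resize(a,None,fx=5,fy=5,interpolation=cv2.INTER_CUBIC))
z=load('top0'); p=z['p'].astype(int)
# blue tray
m=((p[:,:,2]>100)&(p[:,:,0]<60)&(p[:,:,1]<110)).astype(np.uint8); m[:, :390]=0;m[:170]=0
cs,_=cv2.findContours(m,0,2); c=max(cs,key=cv2.contourArea); r=cv2.minAreaRect(c); print('tray',r)
b=cv2.boxPoints(r); print([ray(z,*x,0.04).round(4) for x in b], ray(z,*r[0],0.04))
m=((p.min(2)>150)).astype(np.uint8); mm=np.zeros_like(m); mm[155:235,255:390]=m[155:235,255:390]
mm=cv2.morphologyEx(mm,3,np.ones((5,5)))
cs,_=cv2.findContours(mm,0,2); c=max(cs,key=cv2.contourArea); r=cv2.minAreaRect(c); print('bar',r)
b=cv2.boxPoints(r); print([ray(z,*x,0.048).round(4) for x in b], ray(z,*r[0],0.048))
E
```

```text
tray ((442.1007995605469, 221.44430541992188), (53.35215377807617, 72.07093048095703), 79.50852966308594)
[array([ 0.5781, -0.2268,  0.04  ]), array([ 0.6193, -0.4486,  0.04  ]), array([ 0.4564, -0.4739,  0.04  ]), array([ 0.416 , -0.2542,  0.04  ])] [ 0.51701727 -0.35079927  0.04      ]
bar ((322.6470947265625, 192.41177368164062), (91.19338989257812, 47.051910400390625), 14.03624439239502)
[array([0.5699, 0.1741, 0.048 ]), array([0.7126, 0.1398, 0.048 ]), array([ 0.6433, -0.1355,  0.048 ]), array([ 0.5017, -0.0989,  0.048 ])] [0.60648825 0.01968059 0.048     ]
```

View pics/topz.png

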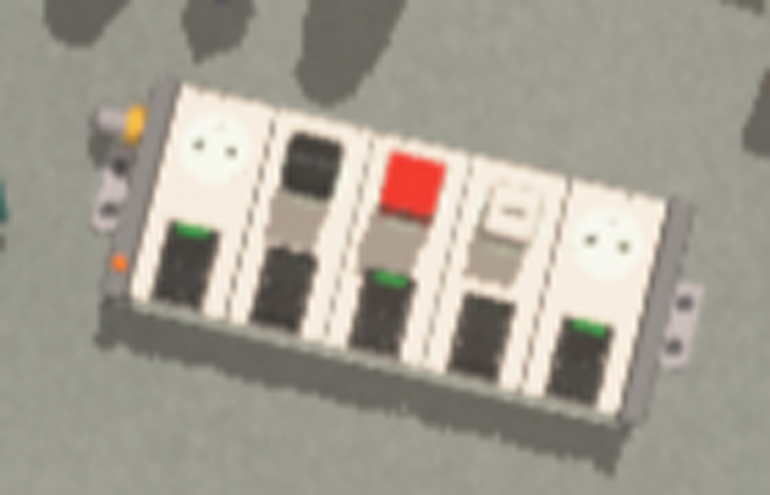

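View pics/scz.png

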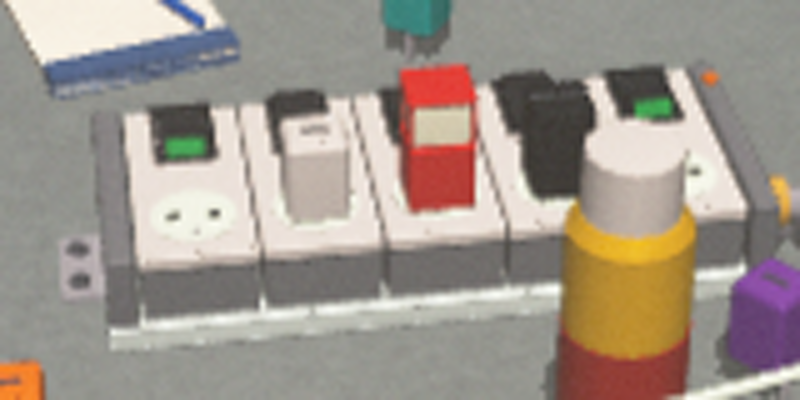

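All five rockers need to change: both spares and the lantern show a green flag (on), while the two chargers show none (off). In row order from +y they are spare, black charger, lantern, white charger, spare. Next I'll get their precise positions.

```bash
python3 - <<'E'
from h import *
z=load('top0'); p=z['p'].astype(int)
S=4
sub=cv2.resize(z['p'][150:240,250:390],None,fx=S,fy=S,interpolation=cv2.INTER_CUBIC).astype(int)
dark=(sub.max(2)<85)|((sub[:,:,1]>sub[:,:,0]+40)&(sub[:,:,1]>sub[:,:,2]+40))
n,l,st,ce=cv2.connectedComponentsWithStats(cv2.morphologyEx(dark.astype(np.uint8),2,np.ones((5,5))))
for i in range(1,n):
    if st[i,4]>600:
        u,v=(ce[i]+.5)/S-.5+[250,150]
        r=cv2.minAreaRect(np.argwhere(l==i)[:,::-1].astype(np.float32))
        u2,v2=(np.array(r[0])+.5)/S-.5+[250,150]
        print(st[i,4],(u,v),r[1:],ray(z,u,v,.053).round(4),ray(z,u2,v2,.053).round(4))
for cu,cv in [(215,150),(607,247)]:
    print('disc',ray(z,250+cu/5.5-.4,150+cv/5.5-.4,.048))
red=(sub[:,:,0]>180)&(sub[:,:,1]<90)
r=cv2.minAreaRect(np.argwhere(red)[:,::-1].astype(np.float32)); u,v=(np.array(r[0])+.5)/S-.5+[250,150]; print('red top',r,ray(z,u,v,.11))
for (u,v) in [(324,183),(342,187),(306,178)]: print(pt(z,u,v))
print('tray floor',pt(z,430,225),'tray wall')
E
```

```text
1092 (np.float64(306.03708791208794), np.float64(180.00572344322345)) ((33.95498275756836, 38.32062911987305), 14.03624439239502) [0.6445 0.0711 0.053 ] [0.645 0.071 0.053]
1319 (np.float64(282.9673047763457), np.float64(198.3482752084913)) ((30.805845260620117, 47.36115264892578), 13.134021759033203) [0.5875 0.1422 0.053 ] [0.5876 0.1419 0.053 ]
1384 (np.float64(301.00975433526014), np.float64(202.19165462427745)) ((30.074417114257812, 53.115299224853516), 14.03624439239502) [0.5757 0.0865 0.053 ] [0.5763 0.0866 0.053 ]
983 (np.float64(318.8371057985758), np.float64(206.59397253306207)) ((27.152902603149414, 44.12346267700195), 8.130102157592773) [0.5621 0.0315 0.053 ] [0.5608 0.0311 0.053 ]
1205 (np.float64(336.9592323651452), np.float64(211.0951244813278)) ((28.78986930847168, 51.713035583496094), 13.091893196105957) [ 0.5482 -0.0242  0.053 ] [ 0.5492 -0.0243  0.053 ]
1071 (np.float64(354.85585901027076), np.float64(215.48027544351072)) ((28.860910415649414, 45.13421630859375), 14.470293045043945) [ 0.5348 -0.0792  0.053 ] [ 0.5336 -0.0791  0.053 ]
disc [0.65496846 0.12519973 0.048     ]
disc [ 0.60001928 -0.09592892  0.048     ]
red top ((299.0269775390625, 134.77386474609375), (37.039005279541016, 38.06965637207031), 14.931418418884277) [0.62735453 0.01542236 0.11      ]
[0.62810494 0.01658063 0.11162842]
[ 0.61883948 -0.03797984  0.08845592]
[0.64531511 0.07027811 0.09410657]
tray floor [ 5.06983019e-01 -3.23470459e-01  6.53581714e-06] tray wall
```

```bash
cat >> h.py <<'E'
ex=np.array([.9705,-.241]);ey=np.array([.241,.9705])
def piv(k): return np.array([.5615,.0312])+k*.057*ey
def go(target,yawdeg=None):
    o=get_obs();q=o['eef_rot'];R=Ro.from_quat([q[1],q[2],q[3],q[0]]).as_matrix()
    d=R.T@(np.array(target)-o['eef_pos']); cy=np.degrees(np.arctan2(R[1,0],R[0,0]))
    t=None if yawdeg is None else -((yawdeg-cy+90)%180-90)
    print('t',round(o['time_s'],2),'pos',o['eef_pos'].round(4),'F',o['wrist_force'].round(2),'yaw',cy.round(2),'-> d',d.round(4),'turn',t)
E
python3 -c "
from h import *
t=piv(2)+.016*ex
go([t[0],t[1],.1],76.05)"
```

```text
t 0.1 pos [0.1596 0.5519 0.2305] F [0.67 0.92 0.2 ] yaw 73.86 -> d [-0.2737  0.5425  0.1307] turn -2.194001958119756
```

move_arm --increments '[{"tx":-0.018,"ty":0.036,"tz":0,"turn":-2.2},{"tx":-0.036,"ty":0.072,"tz":0,"turn":-2.2},{"tx":-0.054,"ty":0.108,"tz":0,"turn":-2.2},{"tx":-0.072,"ty":0.144,"tz":0,"turn":-2.2},{"tx":-0.09,"ty":0.18,"tz":0,"turn":-2.2},{"tx":-0.108,"ty":0.216,"tz":0,"turn":-2.2},{"tx":-0.126,"ty":0.252,"tz":0,"turn":-2.2},{"tx":-0.144,"ty":0.288,"tz":0,"turn":-2.2},{"tx":-0.162,"ty":0.324,"tz":0,"turn":-2.2},{"tx":-0.18,"ty":0.36,"tz":0,"turn":-2.2},{"tx":-0.198,"ty":0.396,"tz":0,"turn":-2.2},{"tx":-0.216,"ty":0.432,"tz":0,"turn":-2.2},{"tx":-0.234,"ty":0.468,"tz":0.02,"turn":-2.2},{"tx":-0.252,"ty":0.504,"tz":0.04,"turn":-2.2},{"tx":-0.274,"ty":0.5425,"tz":0.06,"turn":-2.2},{"tx":-0.274,"ty":0.5425,"tz":0.08,"turn":-2.2},{"tx":-0.274,"ty":0.5425,"tz":0.1,"turn":-2.2},{"tx":-0.274,"ty":0.5425,"tz":0.115,"turn":-2.2},{"tx":-0.274,"ty":0.5425,"tz":0.115,"turn":-2.2},{"tx":-0.274,"ty":0.5425,"tz":0.115,"turn":-2.2}]' --gripper 0

```text
time_s: 1.77
eef_pos: [0.6038, 0.1382, 0.1151]
eef_rot: [-0.001, 0.788, 0.616, -0.001]
wrist_force: [-0.7, 0.1, 1.2]
opening: -0.003
```

```bash
python3 -c "
from h import *
t=piv(2)+.016*ex
go([t[0],t[1],.1],76.05)
snap('wrist','w1');go([t[0],t[1],.1],76.05)"
```

```text
t 1.77 pos [0.6038 0.1382 0.1151] F [-0.68  0.14  1.17] yaw 76.05 -> d [-0.      0.0008  0.0151] turn -0.0026575752440862743
t 1.82 pos [0.6048 0.1384 0.1166] F [-0.99 -0.    0.47] yaw 76.06 -> d [-0.0005 -0.0002  0.0166] turn 0.014086430593835075
```

View pics/w1.png

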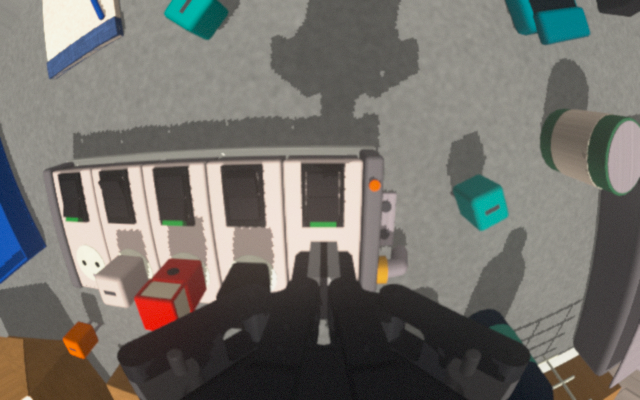

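The view shows the shut fingertips (323,250) lined up with the end spare's rocker (323,195). I'll project my pivots into this view as a cross-check.

```bash
python3 -c "
from h import *
z=load('w1');K=z['K'];q=z['R'];R=Ro.from_quat([q[1],q[2],q[3],q[0]]).as_matrix()
for k in [2,1,0,-1,-2]:
  for s in (0.017,0,-.017):
    c=R.T@(np.append(piv(k)+s*ex,.053)-z['o']); x,y,zz=c[0],-c[1],-c[2]; th=np.arctan2(np.hypot(x,y),zz);n=np.hypot(x,y)
    print(k,s,round(K[0,0]*th*x/n+K[0,2],1),round(K[1,1]*th*y/n+K[1,2],1))
"
```

```text
2 0.017 323.5 218.4
2 0 323.4 195.3
2 -0.017 323.4 171.2
1 0.017 244.4 218.0
1 0 242.5 195.4
1 -0.017 240.9 171.8
0 0.017 174.5 216.9
0 0 171.4 195.6
0 -0.017 168.6 173.5
-1 0.017 117.8 215.4
-1 0 114.1 195.9
-1 -0.017 110.8 175.6
-2 0.017 73.6 213.9
-2 0 69.8 196.1
-2 -0.017 66.4 177.8
```

move_arm --increments '[{"tz":0.02},{"tz":0.04},{"tz":0.05},{"tz":0.054},{"tz":0.057},{"tz":0.06},{"tz":0.062},{"tz":0.062}]'

```text
validation failed for argument at $.in...
```

```bash
python3 -c "
from h import *
t=piv(1)-.016*ex
go([t[0],t[1],.0535],76.05)"
```

```text
t 1.82 pos [0.6048 0.1384 0.1166] F [-0.99 -0.    0.47] yaw 76.06 -> d [-0.0575 -0.0322  0.0631] turn 0.014086430593835075
```

move_arm --increments '[{"tx":0,"ty":0,"tz":0.02,"turn":0},{"tx":0,"ty":0,"tz":0.04,"turn":0},{"tx":0,"ty":0,"tz":0.05,"turn":0},{"tx":0,"ty":0,"tz":0.054,"turn":0},{"tx":0,"ty":0,"tz":0.057,"turn":0},{"tx":0,"ty":0,"tz":0.06,"turn":0},{"tx":0,"ty":0,"tz":0.062,"turn":0},{"tx":0,"ty":0,"tz":0.062,"turn":0}]'

```text
time_s: 2.48
eef_pos: [0.6056, 0.1383, 0.0551]
eef_rot: [0.001, 0.788, 0.616, 0.001]
wrist_force: [-1.2, -0.5, 1.1]
opening: 0.005
```

```bash
python3 -c "
from h import *
t=piv(1)-.016*ex
go([t[0],t[1],.0535],76.05)"
```

```text
t 2.48 pos [0.6056 0.1383 0.0551] F [-1.23 -0.51  1.09] yaw 76.05 -> d [-0.0576 -0.0329  0.0015] turn 0.0020698128414835537
```

move_arm --increments '[{"tx":0,"ty":0,"tz":0.0015,"turn":0},{"tx":0,"ty":0,"tz":0.0015,"turn":0},{"tx":0,"ty":0,"tz":-0.03,"turn":0},{"tx":-0.02,"ty":-0.011,"tz":-0.033,"turn":0},{"tx":-0.04,"ty":-0.022,"tz":-0.033,"turn":0},{"tx":-0.0576,"ty":-0.0325,"tz":-0.033,"turn":0},{"tx":-0.0576,"ty":-0.0325,"tz":-0.033,"turn":0}]'

```text
time_s: 3.07
eef_pos: [0.5569, 0.0885, 0.0869]
eef_rot: [-0.001, 0.788, 0.616, -0.001]
wrist_force: [0.0, -0.3, -0.1]
opening: -0.004
```

```bash
python3 -c "
from h import *
t=piv(1)-.016*ex
snap('wrist','w2')
go([t[0],t[1],.0535],76.05)"
```

```text
t 3.12 pos [0.5583 0.0894 0.0872] F [ 0.26 -0.3   0.74] yaw 75.96 -> d [0.0013 0.0011 0.0337] turn -0.09063290572436244
```

View pics/w2.png

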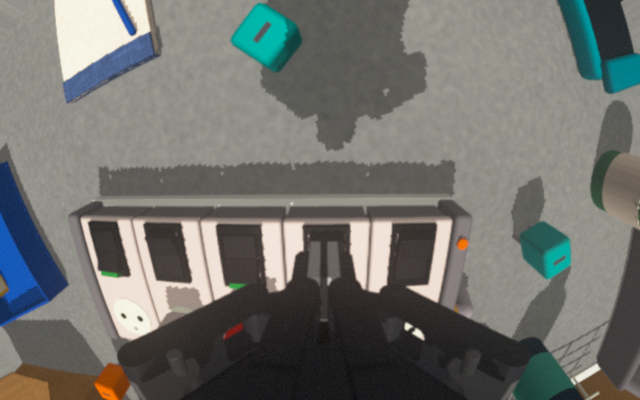

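The end spare's green flag (412,285) is now hidden, so it's off. The fingers are over the near end of the black charger's rocker.

move_arm --increments '[{"tx":0.001,"ty":0.001,"tz":0.012,"turn":0},{"tx":0.001,"ty":0.001,"tz":0.022,"turn":0},{"tx":0.001,"ty":0.001,"tz":0.027,"turn":0},{"tx":0.001,"ty":0.001,"tz":0.03,"turn":0},{"tx":0.001,"ty":0.001,"tz":0.032,"turn":0},{"tx":0.001,"ty":0.001,"tz":0.034,"turn":0},{"tx":0.001,"ty":0.001,"tz":0.034,"turn":0},{"tx":0.001,"ty":0.001,"tz":0.01,"turn":0},{"tx":-0.019,"ty":0.012,"tz":0,"turn":0},{"tx":-0.038,"ty":0.022,"tz":0,"turn":0},{"tx":-0.056,"ty":0.033,"tz":0,"turn":0},{"tx":-0.056,"ty":0.033,"tz":0,"turn":0},{"tx":-0.056,"ty":0.033,"tz":0,"turn":0}]'

```text
time_s: 4.2
eef_pos: [0.5783, 0.0272, 0.0871]
eef_rot: [0.0, 0.788, 0.615, 0.0]
wrist_force: [0.0, 0.1, 0.5]
opening: 0.001
```

```bash
python3 -c "
from h import *
t=piv(0)+.016*ex
snap('wrist','w3')
go([t[0],t[1],.0535],76.05)"
```

```text
t 4.25 pos [0.5778 0.028  0.0869] F [-0.99 -0.34  0.16] yaw 76.0 -> d [-0.0009 -0.0005  0.0334] turn -0.046528999185639464
```

View pics/w3.png

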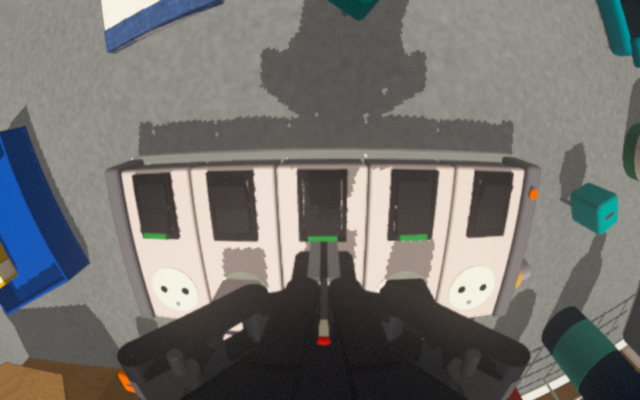

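Black charger is now on (flag at 413,238). Next is the lantern's rocker, with the flag under the fingertips, then the white charger's near end.

move_arm --increments '[{"tx":-0.001,"ty":0,"tz":0.012,"turn":0},{"tx":-0.001,"ty":0,"tz":0.022,"turn":0},{"tx":-0.001,"ty":0,"tz":0.027,"turn":0},{"tx":-0.001,"ty":0,"tz":0.03,"turn":0},{"tx":-0.001,"ty":0,"tz":0.032,"turn":0},{"tx":-0.001,"ty":0,"tz":0.034,"turn":0},{"tx":-0.001,"ty":0,"tz":0.034,"turn":0},{"tx":-0.001,"ty":0,"tz":0.01,"turn":0},{"tx":-0.019,"ty":-0.011,"tz":0,"turn":0},{"tx":-0.038,"ty":-0.022,"tz":0,"turn":0},{"tx":-0.058,"ty":-0.032,"tz":0,"turn":0},{"tx":-0.058,"ty":-0.032,"tz":0,"turn":0},{"tx":-0.058,"ty":-0.032,"tz":0,"turn":0}]'

```text
time_s: 5.33
eef_pos: [0.5324, -0.0211, 0.0873]
eef_rot: [-0.0, 0.788, 0.615, 0.0]
wrist_force: [-0.1, -0.3, 0.2]
opening: -0.002
```

```bash
python3 -c "
from h import *
t=piv(-1)-.016*ex
snap('wrist','w4')
go([t[0],t[1],.0535],76.05)"
```

```text
t 5.38 pos [ 0.533  -0.0207  0.0874] F [-0.19 -0.28  1.06] yaw 75.99 -> d [ 0.0002 -0.0009  0.0339] turn -0.05510314509140812
```

View pics/w4.png

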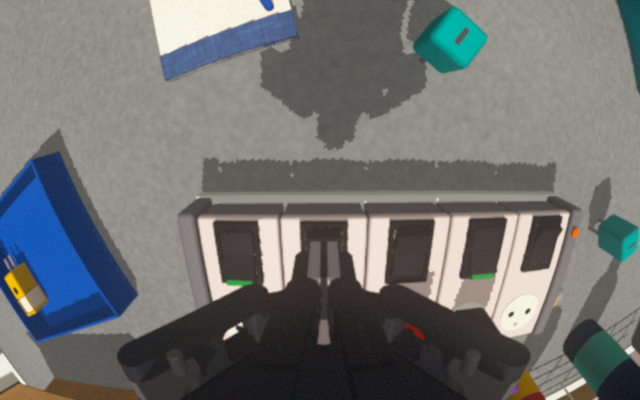

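The lantern's rocker (408,252) shows no flag, so it's off. I'll press the white charger's near end, then move over the last spare.

move_arm --increments '[{"tx":0,"ty":0,"tz":0.012,"turn":0},{"tx":0,"ty":0,"tz":0.022,"turn":0},{"tx":0,"ty":0,"tz":0.027,"turn":0},{"tx":0,"ty":0,"tz":0.03,"turn":0},{"tx":0,"ty":0,"tz":0.032,"turn":0},{"tx":0,"ty":0,"tz":0.034,"turn":0},{"tx":0,"ty":0,"tz":0.034,"turn":0},{"tx":0,"ty":0,"tz":0.01,"turn":0},{"tx":-0.019,"ty":0.011,"tz":0,"turn":0},{"tx":-0.038,"ty":0.022,"tz":0,"turn":0},{"tx":-0.057,"ty":0.032,"tz":0,"turn":0},{"tx":-0.057,"ty":0.032,"tz":0,"turn":0},{"tx":-0.057,"ty":0.032,"tz":0,"turn":0}]'

```text
time_s: 6.47
eef_pos: [0.5505, -0.0845, 0.0872]
eef_rot: [0.0, 0.788, 0.615, 0.0]
wrist_force: [0.1, 0.5, -0.3]
opening: 0.001
```

move_arm --increments '[{"tx":0,"ty":0,"tz":0.012,"turn":0},{"tx":0,"ty":0,"tz":0.022,"turn":0},{"tx":0,"ty":0,"tz":0.027,"turn":0},{"tx":0,"ty":0,"tz":0.03,"turn":0},{"tx":0,"ty":0,"tz":0.032,"turn":0},{"tx":0,"ty":0,"tz":0.034,"turn":0},{"tx":0,"ty":0,"tz":0.034,"turn":0},{"tx":0,"ty":0,"tz":0,"turn":0},{"tx":0,"ty":-0.02,"tz":-0.04,"turn":0},{"tx":0,"ty":-0.05,"tz":-0.07,"turn":0},{"tx":0,"ty":-0.08,"tz":-0.1,"turn":0},{"tx":0,"ty":-0.08,"tz":-0.1,"turn":0},{"tx":0,"ty":-0.08,"tz":-0.1,"turn":0}]'

```text
time_s: 7.55
eef_pos: [0.4729, -0.0644, 0.1898]
eef_rot: [0.002, 0.788, 0.616, 0.001]
wrist_force: [1.5, 0.2, -0.1]
opening: -0.0
```

```bash
python3 -c "
from h import *
snap('wrist','w5')
s=np.array([.6275,.0150])
go([s[0],s[1],.15],-13.95)"
```

```text
t 7.6 pos [ 0.4729 -0.0644  0.1881] F [-0.43 -1.04 -0.94] yaw 76.06 -> d [0.1144 0.1309 0.0384] turn -89.9875246409577
```

View pics/w5.png

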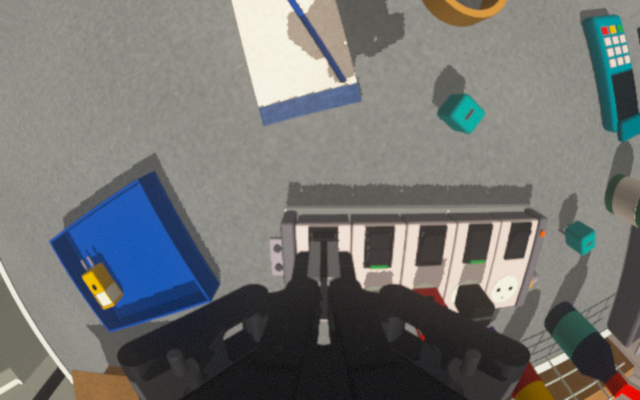

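White (flag at 377,266) and black are on, and the lantern is off. The last spare is hidden by the finger, so I'll check it from the top camera.

```bash
python3 -c "
from h import *
snap('top','top1'); print(get_obs()['q'].round(2))
a=load('top1')['p'][150:240,250:390,::-1]; cv2.imwrite('pics/topz1.png',cv2.resize(a,None,fx=5.5,fy=5.5,interpolation=cv2.INTER_CUBIC))"
```

```text
[-0.38  0.    1.89  0.    1.24 -1.71]
```

View pics/topz1.png

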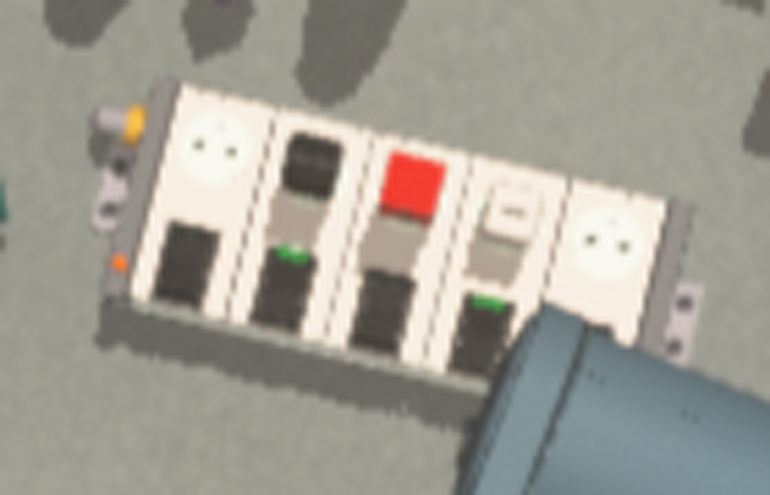

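The other four rockers read right from the top, and the visible part of the last spare shows no green. Now I'll turn the jaws along the bar's x, away from the chargers, and move over the lantern.

move_arm --increments '[{"tx":0.01,"ty":0.01,"tz":0,"turn":7},{"tx":0.02,"ty":0.02,"tz":0,"turn":14},{"tx":0.03,"ty":0.03,"tz":0,"turn":21},{"tx":0.04,"ty":0.045,"tz":0,"turn":28},{"tx":0.05,"ty":0.06,"tz":0,"turn":35},{"tx":0.06,"ty":0.075,"tz":0,"turn":42},{"tx":0.07,"ty":0.09,"tz":0,"turn":49},{"tx":0.08,"ty":0.1,"tz":0,"turn":56},{"tx":0.09,"ty":0.11,"tz":0,"turn":63},{"tx":0.1,"ty":0.12,"tz":0,"turn":70},{"tx":0.107,"ty":0.126,"tz":0,"turn":77},{"tx":0.1145,"ty":0.131,"tz":0,"turn":84},{"tx":0.1145,"ty":0.131,"tz":0,"turn":90},{"tx":0.1145,"ty":0.131,"tz":0,"turn":90},{"tx":0.1145,"ty":0.131,"tz":0,"turn":90},{"tx":0.1145,"ty":0.131,"tz":0,"turn":90}]' --gripper 1

```text
time_s: 8.98
eef_pos: [0.6269, 0.015, 0.1856]
eef_rot: [-0.0, 0.993, -0.12, -0.001]
wrist_force: [0.6, 0.3, 0.4]
opening: 1.001
```

```bash
python3 -c "
from h import *
snap('wrist','w6')
s=np.array([.6275,.0150])
go([s[0],s[1],.072],-13.95)"
```

```text
t 9.03 pos [0.627 0.015 0.186] F [-0.32 -0.48 -0.42] yaw -13.82 -> d [ 0.0007 -0.0002  0.114 ] turn 0.1303854743524937
```

View pics/w6.png

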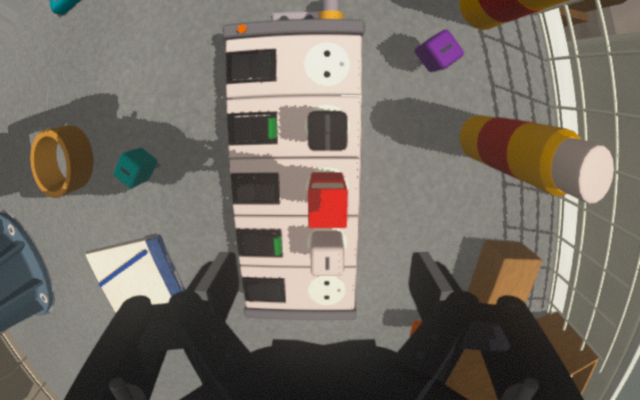

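All five rockers are confirmed: only the black charger (272,128) and the white charger (278,247) show green, and the last spare is off. Descending on the lantern.

move_arm --increments '[{"tx":0.0005,"ty":0,"tz":0.03,"turn":0},{"tx":0.0005,"ty":0,"tz":0.055,"turn":0},{"tx":0.0005,"ty":0,"tz":0.08,"turn":0},{"tx":0.0005,"ty":0,"tz":0.1,"turn":0},{"tx":0.0005,"ty":0,"tz":0.112,"turn":0},{"tx":0.0005,"ty":0,"tz":0.117,"turn":0},{"tx":0.0005,"ty":0,"tz":0.117,"turn":0}]'

```text
time_s: 9.62
eef_pos: [0.6271, 0.015, 0.0692]
eef_rot: [-0.0, 0.993, -0.121, -0.001]
wrist_force: [-0.8, -0.1, 0.5]
opening: 0.998
```

move_arm --increments '[{"tx":0,"ty":0,"tz":0,"turn":0},{"tx":0,"ty":0,"tz":0,"turn":0},{"tx":0,"ty":0,"tz":0,"turn":0},{"tx":0,"ty":0,"tz":0,"turn":0},{"tx":0,"ty":0,"tz":0,"turn":0},{"tx":0,"ty":0,"tz":0,"turn":0},{"tx":0,"ty":0,"tz":0,"turn":0},{"tx":0,"ty":0,"tz":0,"turn":0},{"tx":0,"ty":0,"tz":0,"turn":0},{"tx":0,"ty":0,"tz":0,"turn":0}]' --gripper 0

```text
time_s: 10.45
eef_pos: [0.6285, 0.015, 0.0714]
eef_rot: [0.0, 0.993, -0.121, 0.001]
wrist_force: [-1.7, 0.9, 6.0]
opening: 0.347
```

```bash
python3 -c "
from h import *
o=get_obs();print(o['opening'],o['wrist_force'],o['eef_pos'])
z=load('top0')
p=z['p'].astype(int)
th=np.radians(9.5)
snap('scene','s1')"
```

```text
0.3473187118691333 [-1.71756831  0.87851557  5.98759078] [0.62852319 0.01496315 0.07142968]
```

View pics/s1.png

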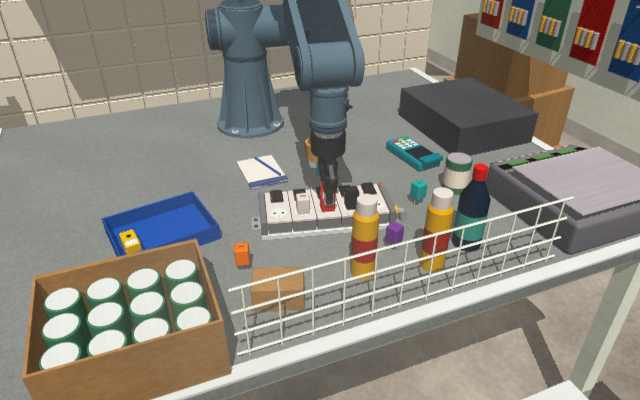

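Grip holds (opening 0.347, about 30 mm). Lifting straight up.

move_arm --increments '[{"tx":0,"ty":0,"tz":-0.005,"turn":0},{"tx":0,"ty":0,"tz":-0.01,"turn":0},{"tx":0,"ty":0,"tz":-0.02,"turn":0},{"tx":0,"ty":0,"tz":-0.035,"turn":0},{"tx":0,"ty":0,"tz":-0.055,"turn":0},{"tx":0,"ty":0,"tz":-0.075,"turn":0},{"tx":0,"ty":0,"tz":-0.1,"turn":0},{"tx":0,"ty":0,"tz":-0.1,"turn":0}]'

```text
time_s: 11.17
eef_pos: [0.6303, 0.0148, 0.1762]
eef_rot: [0.0, 0.993, -0.121, 0.004]
wrist_force: [2.0, -0.2, -0.1]
opening: 0.345
```

```bash
python3 -c "
from h import *
go([.4892,-.3105,.171],10.5);print(get_obs()['opening'])
snap('scene','s2')
a=load('s2')['p'][100:250,200:420,::-1]; cv2.imwrite('pics/s2z.png',cv2.resize(a,None,fx=3.5,fy=3.5))"
```

```text
t 11.17 pos [0.6303 0.0148 0.1762] F [ 1.96 -0.18 -0.09] yaw -13.93 -> d [-0.0587  0.3497  0.0045] turn -24.43352754562281
0.3451714770554295
```

View pics/s2z.png

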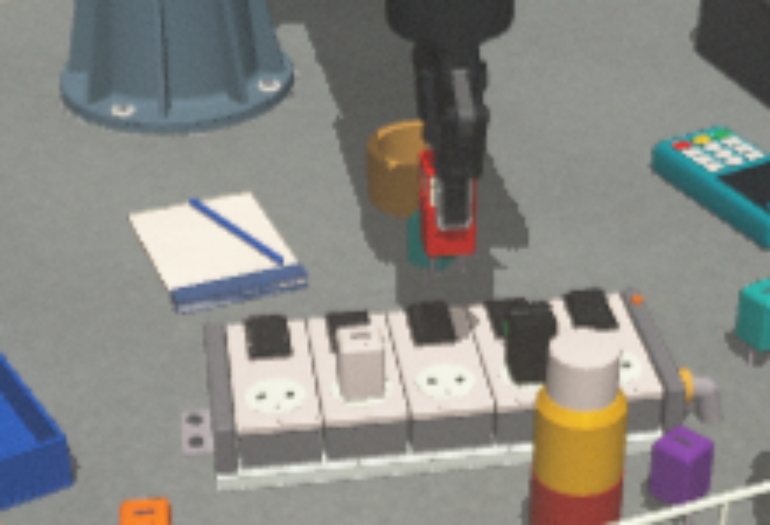

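The lantern is clear of the socket and held upright, and both chargers are still seated. Moving over the tray's free half.

move_arm --increments '[{"tx":-0.004,"ty":0.025,"tz":0,"turn":-2},{"tx":-0.009,"ty":0.055,"tz":0,"turn":-4},{"tx":-0.014,"ty":0.085,"tz":0,"turn":-6},{"tx":-0.019,"ty":0.115,"tz":0,"turn":-8},{"tx":-0.024,"ty":0.145,"tz":0,"turn":-10},{"tx":-0.029,"ty":0.175,"tz":0,"turn":-12},{"tx":-0.034,"ty":0.205,"tz":0,"turn":-14},{"tx":-0.039,"ty":0.235,"tz":0,"turn":-16},{"tx":-0.044,"ty":0.265,"tz":0,"turn":-18},{"tx":-0.049,"ty":0.295,"tz":0,"turn":-20},{"tx":-0.054,"ty":0.32,"tz":0,"turn":-22},{"tx":-0.057,"ty":0.34,"tz":0,"turn":-24.4},{"tx":-0.0585,"ty":0.35,"tz":0,"turn":-24.4},{"tx":-0.0585,"ty":0.35,"tz":0,"turn":-24.4},{"tx":-0.0585,"ty":0.35,"tz":0,"turn":-24.4}]'

```text
time_s: 12.47
eef_pos: [0.4863, -0.3098, 0.1694]
eef_rot: [-0.001, 0.996, 0.09, -0.0]
wrist_force: [0.4, 0.3, -0.7]
opening: 0.344
```

```bash
python3 -c "
from h import *
snap('wrist','w7')
go([.4892,-.3105,.047],10.5);print(get_obs()['opening'])
"
```

```text
t 12.52 pos [ 0.4866 -0.3093  0.1696] F [-0.06  0.47 -0.77] yaw 10.41 -> d [0.0024 0.0018 0.1226] turn -0.0864782127113699
0.34089162697545716
```

View pics/w7.png

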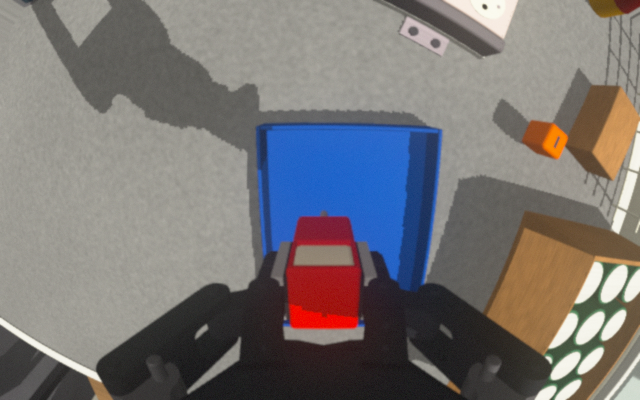

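Lantern is over the free half, square to the tray. I'll lower it in stages, watching the force.

move_arm --increments '[{"tx":0.0025,"ty":0.001,"tz":0.02,"turn":0},{"tx":0.0025,"ty":0.001,"tz":0.045,"turn":0},{"tx":0.0025,"ty":0.001,"tz":0.07,"turn":0},{"tx":0.0025,"ty":0.001,"tz":0.09,"turn":0},{"tx":0.0025,"ty":0.001,"tz":0.105,"turn":0},{"tx":0.0025,"ty":0.001,"tz":0.115,"turn":0},{"tx":0.0025,"ty":0.001,"tz":0.117,"turn":0},{"tx":0.0025,"ty":0.001,"tz":0.117,"turn":0}]'

```text
time_s: 13.18
eef_pos: [0.4895, -0.31, 0.0528]
eef_rot: [-0.001, 0.996, 0.092, -0.0]
wrist_force: [-0.3, 0.4, -1.0]
opening: 0.34
```

move_arm --increments '[{"tx":0,"ty":0,"tz":0.001,"turn":0},{"tx":0,"ty":0,"tz":0.002,"turn":0},{"tx":0,"ty":0,"tz":0.003,"turn":0},{"tx":0,"ty":0,"tz":0.003,"turn":0}]'

```text
time_s: 13.52
eef_pos: [0.4896, -0.3114, 0.0509]
eef_rot: [0.0, 0.996, 0.091, 0.0]
wrist_force: [-0.7, -0.1, -1.5]
opening: 0.342
```

move_arm --increments '[{"tx":0,"ty":0,"tz":0.001,"turn":0},{"tx":0,"ty":0,"tz":0.002,"turn":0},{"tx":0,"ty":0,"tz":0.002,"turn":0}]'

```text
time_s: 13.77
eef_pos: [0.4892, -0.3111, 0.0482]
eef_rot: [-0.0, 0.996, 0.091, -0.0]
wrist_force: [-0.1, 0.7, -1.5]
opening: 0.345
```

move_arm --increments '[{"tx":0,"ty":0,"tz":0.001,"turn":0},{"tx":0,"ty":0,"tz":0.0015,"turn":0},{"tx":0,"ty":0,"tz":0.0015,"turn":0}]'

```text
time_s: 14.02
eef_pos: [0.4892, -0.311, 0.0466]
eef_rot: [-0.0, 0.996, 0.091, -0.0]
wrist_force: [0.2, 1.0, -0.4]
opening: 0.341
```

```bash
python3 -c "
from h import *
go([.4892,-.3105,.047],10.5);print(get_obs()['opening'])
snap('scene','s3')
a=load('s3')['p'][150:290,80:270,::-1]; cv2.imwrite('pics/s3z.png',cv2.resize(a,None,fx=4,fy=4))"
```

```text
t 14.02 pos [ 0.4892 -0.311   0.0466] F [ 0.19  0.98 -0.43] yaw 10.45 -> d [ 0.0001 -0.0005 -0.0004] turn -0.04783984419455578
0.34073428209914186
```

View pics/s3z.png

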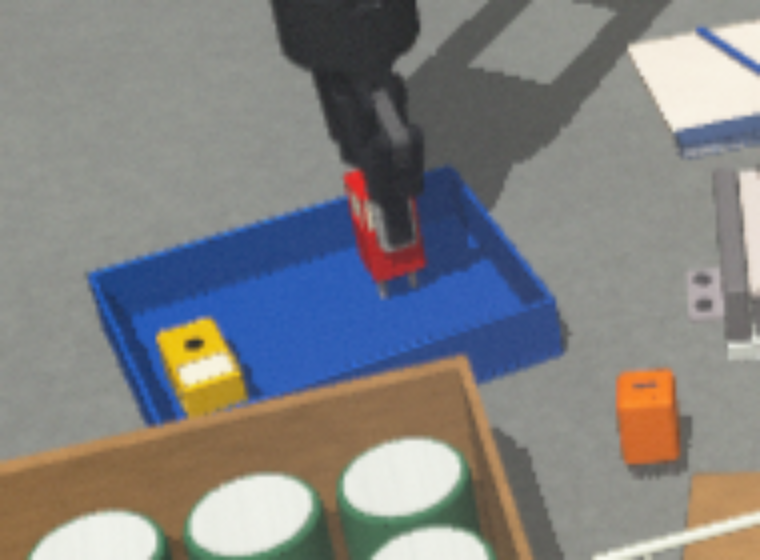

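The pins are just at the tray floor. I'll lower a little more to feel contact.

move_arm --increments '[{"tx":0,"ty":0,"tz":0.001,"turn":0},{"tx":0,"ty":0,"tz":0.001,"turn":0},{"tx":0,"ty":0,"tz":0.001,"turn":0}]'

```text
time_s: 14.32
eef_pos: [0.4894, -0.3112, 0.0463]
eef_rot: [0.0, 0.996, 0.091, 0.0]
wrist_force: [-2.5, 1.0, 4.1]
opening: 0.344
```

move_arm --increments '[{"tx":0,"ty":0,"tz":0.001,"turn":0},{"tx":0,"ty":0,"tz":0.001,"turn":0},{"tx":0,"ty":0,"tz":0.001,"turn":0}]'

```text
time_s: 14.57
eef_pos: [0.4895, -0.3113, 0.0462]
eef_rot: [0.0, 0.996, 0.091, 0.0]
wrist_force: [-3.1, 3.4, 11.9]
opening: 0.34
```

Contact at z = 0.0462 (12 N). I'll back off the preload and open moderately.

move_arm --increments '[{"tx":0,"ty":0,"tz":-0.001,"turn":0},{"tx":0,"ty":0,"tz":-0.002,"turn":0},{"tx":0,"ty":0,"tz":-0.002,"turn":0}]'

```text
time_s: 14.82
eef_pos: [0.4894, -0.3112, 0.0468]
eef_rot: [0.0, 0.996, 0.091, 0.0]
wrist_force: [-0.4, 0.1, -0.2]
opening: 0.342
```

move_arm --increments '[{"tx":0,"ty":0,"tz":0,"turn":0},{"tx":0,"ty":0,"tz":0,"turn":0},{"tx":0,"ty":0,"tz":0,"turn":0},{"tx":0,"ty":0,"tz":0,"turn":0},{"tx":0,"ty":0,"tz":0,"turn":0},{"tx":0,"ty":0,"tz":0,"turn":0}]' --gripper 0.6

```text
time_s: 15.32
eef_pos: [0.4893, -0.3111, 0.0467]
eef_rot: [-0.0, 0.996, 0.091, -0.0]
wrist_force: [-0.5, -0.3, 0.5]
opening: 0.602
```

```bash
python3 -c "
from h import *
go([.4892,-.3105,.047],10.5);print(get_obs()['opening'])
snap('wrist','w8')
snap('scene','s4')
a=load('s4')['p'][150:290,80:270,::-1]; cv2.imwrite('pics/s4z.png',cv2.resize(a,None,fx=4,fy=4))"
```

```text
t 15.32 pos [ 0.4893 -0.3111  0.0467] F [-0.49 -0.27  0.5 ] yaw 10.45 -> d [ 0.0001 -0.0006 -0.0003] turn -0.04726018086412864
0.6022280180330905
```

View pics/s4z.png

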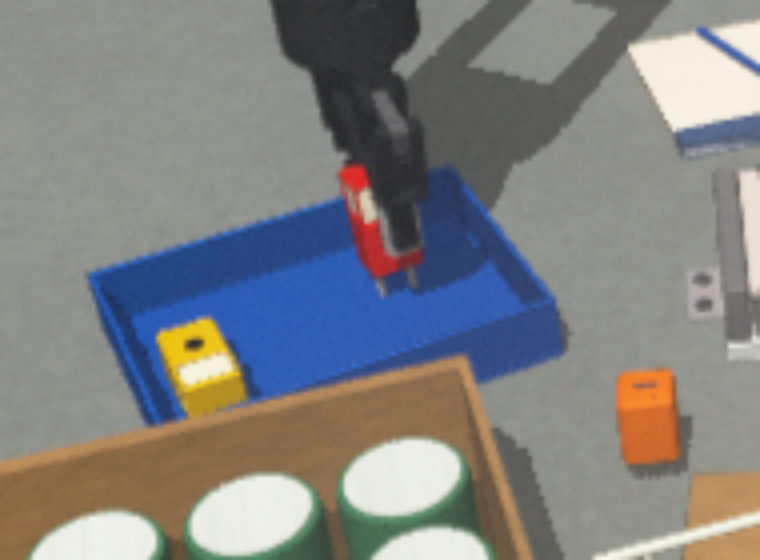

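View pics/w8.png

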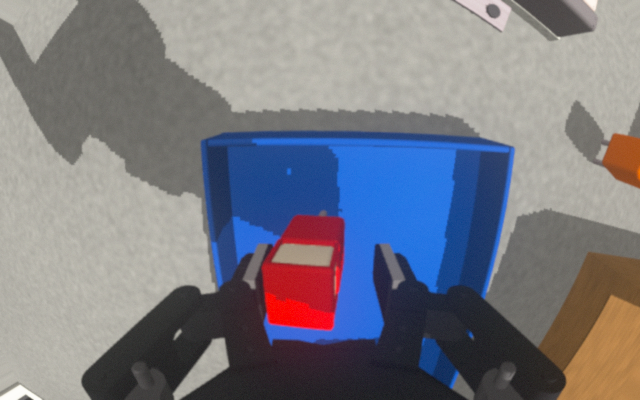

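The red lantern stands on its pins, leaning left (the tray's -x) on the left finger. I want it to fall toward +x, where there is room. Left finger pushes it past upright, then the right finger lowers it.

move_arm --increments '[{"tx":0.003,"ty":0,"tz":0,"turn":0},{"tx":0.006,"ty":0,"tz":0,"turn":0},{"tx":0.009,"ty":0,"tz":0,"turn":0},{"tx":0.012,"ty":0,"tz":0,"turn":0},{"tx":0.015,"ty":0,"tz":0,"turn":0},{"tx":0.017,"ty":0,"tz":0,"turn":0},{"tx":0.019,"ty":0,"tz":0,"turn":0},{"tx":0.02,"ty":0,"tz":0,"turn":0},{"tx":0.02,"ty":0,"tz":0,"turn":0},{"tx":0.02,"ty":0,"tz":0,"turn":0}]'

```text
time_s: 16.25
eef_pos: [0.509, -0.3075, 0.0468]
eef_rot: [0.0, 0.996, 0.091, 0.0]
wrist_force: [-0.1, 0.3, 0.8]
opening: 0.604
```

```bash
python3 -c "
from h import *
go([.4892,-.3105,.047],10.5);print(get_obs()['opening'])
snap('wrist','w9')
snap('scene','s5')
a=load('s5')['p'][150:290,80:270,::-1]; cv2.imwrite('pics/s5z.png',cv2.resize(a,None,fx=4,fy=4))"
```

```text
t 16.25 pos [ 0.509  -0.3075  0.0468] F [-0.07  0.33  0.77] yaw 10.46 -> d [-0.02   -0.0006 -0.0002] turn -0.04015885107550332
0.6040091585715194
```

View pics/w9.png

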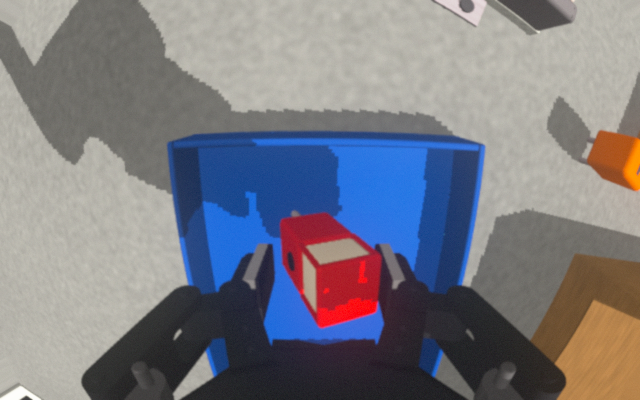

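View pics/s5z.png

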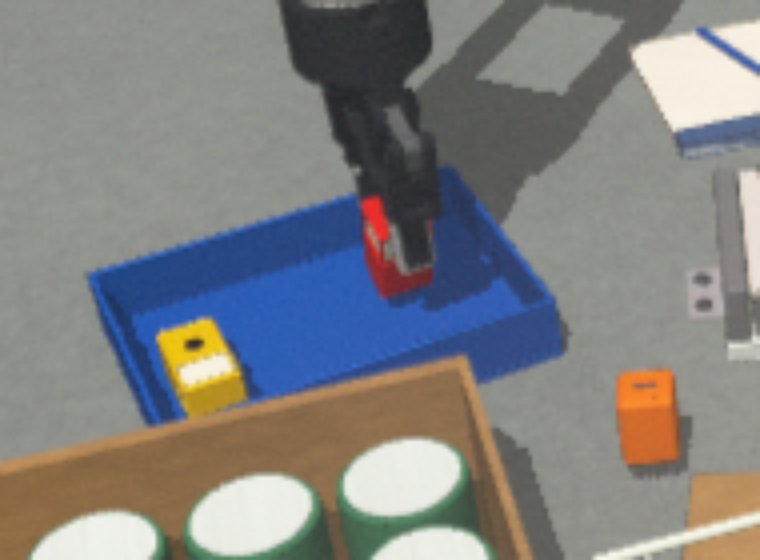

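It now leans toward +x on the right finger, as planned. I'll let it down by opening and following.

move_arm --increments '[{"tx":0,"ty":0,"tz":0,"turn":0},{"tx":0,"ty":0,"tz":0,"turn":0},{"tx":0,"ty":0,"tz":0,"turn":0},{"tx":0,"ty":0,"tz":0,"turn":0},{"tx":0,"ty":0,"tz":0,"turn":0},{"tx":0.003,"ty":0,"tz":0,"turn":0},{"tx":0.006,"ty":0,"tz":0,"turn":0},{"tx":0.009,"ty":0,"tz":0,"turn":0},{"tx":0.012,"ty":0,"tz":0,"turn":0},{"tx":0.015,"ty":0,"tz":0,"turn":0},{"tx":0.018,"ty":0,"tz":0,"turn":0},{"tx":0.021,"ty":0,"tz":0,"turn":0},{"tx":0.024,"ty":0,"tz":0,"turn":0},{"tx":0.024,"ty":0,"tz":0,"turn":0}]' --gripper 1

```text
time_s: 17.52
eef_pos: [0.5332, -0.303, 0.0468]
eef_rot: [0.0, 0.996, 0.091, 0.0]
wrist_force: [0.2, -0.3, -0.6]
opening: 0.999
```

```bash
python3 -c "
from h import *
go([.4892,-.3105,.047],10.5);print(get_obs()['opening'])
snap('wrist','w10')"
```

```text
t 17.52 pos [ 0.5332 -0.303   0.0468] F [ 0.15 -0.26 -0.56] yaw 10.48 -> d [-0.0446 -0.0006 -0.0002] turn -0.024826024116407552
0.9992814593192397
```

View pics/w10.png

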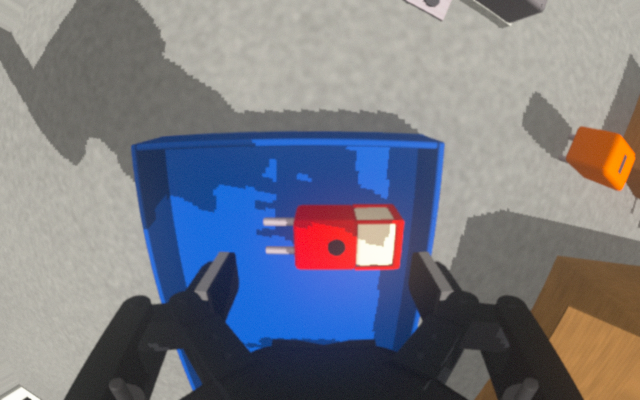

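The lantern lies flat in the tray (centre ~340,237), clear of the fingers. I'll retreat up and check from the top camera.

move_arm --increments '[{"tx":0,"ty":0,"tz":-0.02,"turn":0},{"tx":0,"ty":0,"tz":-0.05,"turn":0},{"tx":0,"ty":0,"tz":-0.08,"turn":0},{"tx":0,"ty":0,"tz":-0.11,"turn":0},{"tx":-0.03,"ty":0,"tz":-0.14,"turn":0},{"tx":-0.07,"ty":0,"tz":-0.16,"turn":0},{"tx":-0.11,"ty":0,"tz":-0.16,"turn":0},{"tx":-0.15,"ty":0,"tz":-0.16,"turn":0},{"tx":-0.18,"ty":0,"tz":-0.16,"turn":0},{"tx":-0.18,"ty":0,"tz":-0.16,"turn":0},{"tx":-0.18,"ty":0,"tz":-0.16,"turn":0}]'

```text
time_s: 18.48
eef_pos: [0.3543, -0.3363, 0.2072]
eef_rot: [0.0, 0.996, 0.09, 0.0]
wrist_force: [0.8, -0.1, -0.0]
opening: 1.004
```

```bash
python3 -c "
from h import *
snap('top','top2');print(get_obs()['wrist_force'],get_obs()['time_s'])
a=load('top2')['p'][150:270,250:490,::-1]; cv2.imwrite('pics/topz2.png',cv2.resize(a,None,fx=3.3,fy=3.3,interpolation=cv2.INTER_CUBIC))
z=load('top2');p=z['p'].astype(int)
m=((p[:,:,2]>100)&(p[:,:,0]<60)&(p[:,:,1]<110)).astype(np.uint8); m[:, :390]=0;m[:170]=0
cs,_=cv2.findContours(m,0,2); c=max(cs,key=cv2.contourArea); r=cv2.minAreaRect(c); print(r)
"
```

```text
[-0.50048479 -0.21556618 -0.04319528] 18.5333
((442.72149658203125, 221.49603271484375), (53.67991638183594, 70.869140625), 79.50852966308594)
```

View pics/topz2.png

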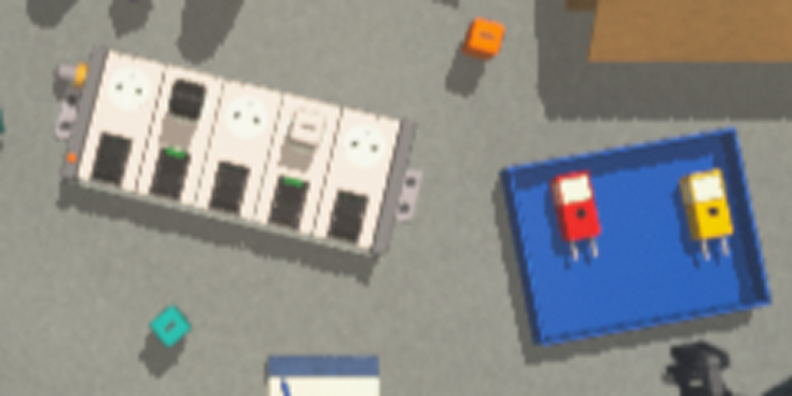

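Only the two chargers' rockers show green, at (176,152) and (293,182). The red lantern lies flat in the tray beside the yellow one, and the tray hasn't moved. Handing in.

```bash
python3 -c "
from h import *
print(workorder.hand_in())"
```

```text
the job is handed in; nothing more can be done
None
```

I finished the job and handed it in about 18.5 s into the 67 s limit; the hand-in gives no verdict.

- **Switches:** All five rockers were set wrong at the start, so I pressed each one. Both spares and the lantern's socket are now off, and the white and black chargers' sockets are on.
- **Lantern:** I switched its socket off while it was still plugged in, then lifted it straight out. I stood it on its pins in the free half of the tray and let go. It leaned on one finger, so I pushed it past upright and it ended up flat on its side.
- **Last checks:** The final top view shows green flags only at the two chargers, and both chargers are in their sockets. The red lantern lies flat beside the yellow one, and the tray moved less than a pixel (under about 3 mm). The gripper is about 0.2 m up and touching nothing (force about 0.5 N, sensor noise).

I didn't measure the tin and terminal again at the end, but the arm never worked near them. No check failed or disagreed.

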